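Clip down and lock the book tub

TASK

Fold all three orange clip flaps of the blue-lidded book tub down flat against its sides. Then lock the lid: press the raised green end of the rocker on the lid down until it snaps over. Leave the other things on the table where they are.

Things in the scene. Friction and masses are not known exactly. Their poses are not given: they have to be found in the camera images.
- tub: book tub, fixed: clear walls, blue lid (already shut), 160 (x) x 220 (y) x 118 mm high. Origin: centre of the underside, on the table. x points away from the lid's grey hinge bar (long side nearest the robot), y to its left end, z up; turned at most 0.4 rad. One orange flap mid-side on the left (+y), right (-y) and far (+x). Walls stand 6 mm inside the edge of the 18 mm deep lid.
- flap_left (a joint): hinge of the orange clip flap on the tub's left (+y) side: 0 = flat down against the tub wall (stop), 1.57 = sticking out level, 2.1 = up and out (stop); starts at 1.3 to 1.95. Stiff hinge (0.04 N m friction, about 1 N at 35 mm from it), no spring: the flap stays where it is left, so push it all the way home.
- flap_left_hinge (a point): fixed on the tub: middle of the left flap's horizontal hinge line, 105 mm above the table, 4 mm outside the lid's left edge and parallel to it
- flap_left_edge (a point): middle of the left flap's free edge (moves with it), 48 mm from the hinge line. Flap: 90 mm wide along the hinge, 5 mm thick, bead of 4 mm radius along the free edge, barrel of 5 mm radius on the hinge line. Folded down, its outer face stands 4.5 mm (bead 8.5 mm) outside the hinge line.
- flap_right (a joint): hinge of the orange clip flap on the tub's right (-y) side: 0 = flat down against the tub wall (stop), 1.57 = sticking out level, 2.1 = up and out (stop); starts at 1.3 to 1.95. Stiff hinge (0.04 N m friction, about 1 N at 35 mm from it), no spring: the flap stays where it is left, so push it all the way home.
- flap_right_hinge (a point): fixed on the tub: middle of the right flap's horizontal hinge line, 105 mm above the table, 4 mm outside the lid's right edge and parallel to it
- flap_right_edge (a point): middle of the right flap's free edge (moves with it), 48 mm from the hinge line. Flap: 90 mm wide along the hinge, 5 mm thick, bead of 4 mm radius along the free edge, barrel of 5 mm radius on the hinge line. Folded down, its outer face stands 4.5 mm (bead 8.5 mm) outside the hinge line.
- flap_far (a joint): hinge of the orange clip flap on the tub's far (+x) side: 0 = flat down against the tub wall (stop), 1.57 = sticking out level, 2.1 = up and out (stop); starts at 1.3 to 1.95. Stiff hinge (0.04 N m friction, about 1 N at 35 mm from it), no spring: the flap stays where it is left, so push it all the way home.
- flap_far_hinge (a point): fixed on the tub: middle of the far flap's horizontal hinge line, 105 mm above the table, 4 mm outside the lid's far edge and parallel to it
- flap_far_edge (a point): middle of the far flap's free edge (moves with it), 48 mm from the hinge line. Flap: 90 mm wide along the hinge, 5 mm thick, bead of 4 mm radius along the free edge, barrel of 5 mm radius on the hinge line. Folded down, its outer face stands 4.5 mm (bead 8.5 mm) outside the hinge line.
- rocker (a joint): lock rocker, a seesaw paddle 38 wide, 90 long (tub's y), 8 mm thick, mid-lid; pivot along the tub's x, 134 mm above the table (lid top 118). 0 = unlocked, green (+y) end raised; 0.44 = locked, green end down, white end raised. A spring snaps it to either side from its centre, 0.22; tipping takes about 1.2 N at 35 mm from the pivot.
- rocker_raised (a point): point on the upper face of the rocker's green end, 34 mm from the pivot towards the tub's +y (moves with it: 146 mm above the table when unlocked, about 16 mm lower when locked)
- book_grey: single loose grey book, 130 x 190 x 22 mm high; bystander, to be left alone. Origin: centre of its underside.
- books_pink: two stacked loose books moving as one (terracotta and blue covers), 130 x 180 x 36 mm high; bystander, to be left alone. Origin: centre of its underside.
- pen_box: white open pen holder with pens, 80 x 100 x 125 mm high; bystander, to be left alone. Origin: centre of its underside.
- calculator: black desk calculator, 140 x 85 x 23 mm high; bystander, to be left alone. Origin: centre of its underside.
- price_card: blank upright card on a black foot, 90 x 90 x 113 mm high; bystander, to be left alone. Origin: centre of its underside.

How it is judged:
On the way, in this order (a step that is already met when the one before it is completed fails the run):
1. all three clip flaps are folded down against the tub (value of joint each of flap_left, flap_right, flap_far below 0.15 rad), for 0.2 s.
2. the lock rocker is snapped over (value of joint rocker above 0.38 rad), for 0.2 s.
At the end, for the whole second after the job is handed in: All three flaps are folded down to within 0.15 rad (about 9 degrees) of flat against the tub's sides, and the rocker has snapped over with its green end down (joint above 0.38 rad) (all of step 1 and value of joint rocker above 0.38 rad); the robot touches nothing.
It fails at once if another thing on the table is moved by more than 30 mm or tipped by more than 0.5 rad (distance of any of book_grey, books_pink, pen_box, calculator, price_card from where it was at the start of the episode above 0.03 m or angle between any of book_grey, books_pink, pen_box, calculator, price_card's own z axis and vertical above 0.5 rad).
It also fails if it takes over 48 s, if anything falls off the work surface, if the arm or the gripper's body presses on something with over 40 N, if the wrist force passes 120 N, or if a joint passes its speed limit or range.

ROBOT

A 6-joint arm with a two-finger parallel gripper is mounted at the origin on the work surface. World frame = base frame: x ahead of the robot, y to its left, z up, the work surface at z = 0. Lengths are in m, angles in rad, forces in N, time in s.
With the tool pointing down it reaches from about 0.375 to 0.975 m from the base axis. Payload 3.8 kg.
Tool frame: the origin (TCP) lies midway between the tips of the shut fingers; the grasp point (between the pads) lies 19 mm behind it; z points along the fingers, y is the direction in which the jaws open and shut (so a half turn about z gives the same grasp; the last joint's range is limited). The gripper opens to 85 mm and grips with 20 to 120 N. Pads are 22 mm wide; open, the fingers measure 114 mm over their backs; the gripper's body (76 mm by 85 mm) begins 54 mm behind the grasp point. The pads swing forward as they close: fully open they stand 13 mm farther back than shut.
Start: joints at [-1.177, 0.264, 1.604, -0, 1.274, -0.037], TCP at [0.282, -0.613, 0.201] pointing down, gripper open.
Joint ranges: [-2.63, 2.63], [-0.94, 2.18], [0.31, 2.57], [-1.31, 4.45], [0, 2.66], [-2.55, 2.55]. Speed limits (rad/s): [2.57, 2.57, 3.14, 3.14, 3.14, 3.14].

INTERFACE

Orientations are given as a rotation vector (axis times angle).
In Python, from workcell import bot gives the robot as it stands.
- The arm moves only by the tool drive_tool, never from a script. Its argument "steps" is a list of rows, each a list of 2 entries, a list of its own where there are three numbers: the shift along the tool's x, y, z in mm, then the turn about the tool's z in degrees. In form: [[[dx, dy, dz], twist], ...]. A call has 1 to 8 rows; each row shifts and turns the commanded pose from where the row before left it, along the tool's axes as they then stand; what a row does not reach is not made up. A row lasts 1/12 s, in which the tool goes at most 41.7 mm and 7.16 degrees, less where a joint would pass 70% of its speed; a pose out of reach is approached as far as the arm can. A call is refused whole if a number of a shift passes 41.7 or a number of a turn 7.16, either way. A call with a gripper value outside its range is refused whole. "jaw" is the opening, from 0 (shut) to 1 (fully open), set as the call begins (left out, the last holds). The fingers move at their own pace and stop on an object; "force" is the grip in N (left out, the last holds). Time passes only in rows, so rows that do not move let the fingers close. It gives the time, the measured TCP pose, the force and the opening at its end, in the units of the state.
- bot.read_state(): the state, without advancing time (a new reading comes with each control period).
- bot.read_camera(name): name is "scene" or "top" or "wrist"; returns the picture (384x512x3 uint8, red, green, blue); there is no depth.
- bot.camera_info(name): a dict with "fx", "fy", "cx", "cy" (pixels), "position" and "attitude" of the camera in the world. Camera axes: x right, y down, z forward; pixel columns grow to the right and rows downward; lengths in m; the calibration is good to about 2 mm. The wrist camera is an equidistant fisheye: a pixel r from the principal point sees the ray r / f radians off the axis. A picture is of the moment at which its call begins: read the wrist's pose just before it. camera_info takes no time and is no camera call; for the wrist camera it gives the pose at the moment of the call.
- bot.finish_job(): hands the job in, once; it reports no verdict.
The state is a dict: "time": time; "q": joint angles; "joint_vel": joint speeds; "joint_torque": joint torques, N m; "tool_pos": TCP position; "tcp_rot": TCP orientation; "wrist_force": force on the tool from outside, world axes, zero at the start; "torque": the same for the moment, N m; "width": opening from 0.0 (shut) to 1.0 (fully open).
Only numpy, scipy, OpenCV 4.12 (cv2) and the standard library are available. Lean on these libraries where they do the work, as an engineer would, in place of code of your own. Each camera call takes 0.05 s, during which the arm holds its last target.

## Working session

There is one attempt and no reset: what is moved stays moved. The work goes in short steps, Python scripts to look and compute and a tool call to move; the robot and the scene stay as the last step left them, time stands still between calls to the robot, and variables do not carry over. Pictures are saved under pics/ and viewed, and the job is handed in when it is done.

Besides the shell and the picture viewer there is one more tool, called after "Call:" by a JSON object that holds its "op" and its "data", one argument or row to a line. drive_tool: Moves the arm, as the interface text tells. Its arguments: {"type":"object","properties":{"steps":{"type":"array","items":{"type":"array"}},"jaw":{"type":"number"},"force":{"type":"number"}},"required":["steps"]}

```bash
mkdir -p pics; ls; python3 - <<'E'
from workcell import bot
import cv2
s=bot.read_state()
print({k:s[k] for k in('time','tool_pos','tcp_rot','width','q')})
for n in('scene','top'):
    im=bot.read_camera(n); cv2.imwrite(f'pics/{n}0.png',im[:,:,::-1]); print(n,bot.camera_info(n))
E
```

```text
pics
{'time': 0.0, 'tool_pos': array([ 0.28154335, -0.61258898,  0.19945213]), 'tcp_rot': array([-3.06683826e+00, -6.71007555e-01,  6.76567625e-04]), 'width': 1.0005221019007708, 'q': array([-1.17691457e+00,  2.64748128e-01,  1.60539874e+00, -3.40177793e-05,
        1.27369327e+00, -3.69087104e-02])}
scene {'fx': 389.00014153189716, 'fy': 389.00014153189716, 'cx': 254.1223741478556, 'cy': 189.6715553910155, 'position': array([1.25195875, 0.27974466, 1.13231815]), 'attitude': array([-1.41063505, -2.27734984,  0.76064887])}
top {'fx': 467.3057111618679, 'fy': 467.3057111618679, 'cx': 251.25508114128604, 'cy': 195.56034288710313, 'position': array([ 0.32781573, -0.02032545,  1.75512822]), 'attitude': array([-2.14735001,  2.17516111, -0.12152867])}
```

View pics/scene0.png

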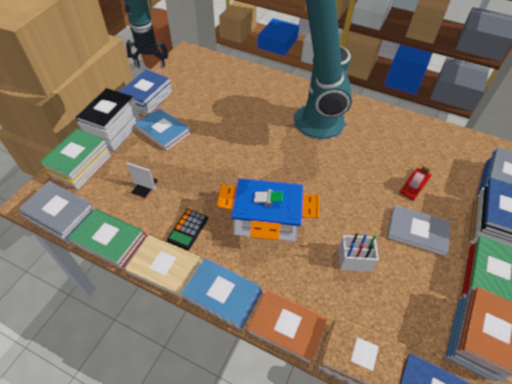

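View pics/top0.png

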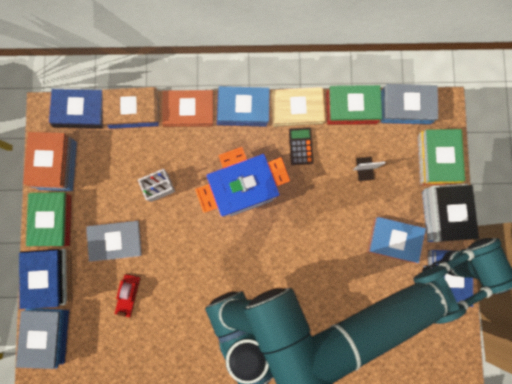

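The scene view shows the tub around (268,208). In the top view the blue lid is around (242,186), with orange flaps at (207,197) left, (280,172) right and (232,157) far. The calculator is at (302,146), close to the right and far flaps. Next I'll measure these.

```bash
cat > h.py <<'E'
import numpy as np, cv2
from scipy.spatial.transform import Rotation as R
def ray(ci,uv):
    uv=np.atleast_2d(uv).astype(float)
    d=np.c_[(uv[:,0]-ci['cx'])/ci['fx'],(uv[:,1]-ci['cy'])/ci['fy'],np.ones(len(uv))]
    return R.from_rotvec(ci['attitude']).apply(d)
def onplane(ci,uv,z):
    d=ray(ci,uv); p=ci['position']; return p+d*((z-p[2])/d[:,2])[:,None]
def proj(ci,P):
    c=R.from_rotvec(ci['attitude']).inv().apply(np.atleast_2d(P)-ci['position'])
    return np.c_[ci['fx']*c[:,0]/c[:,2]+ci['cx'],ci['fy']*c[:,1]/c[:,2]+ci['cy']]
E
python3 - <<'E'
from h import *
from workcell import bot
ci=bot.camera_info('top'); im=cv2.imread('pics/top0.png'); hsv=cv2.cvtColor(im,cv2.COLOR_BGR2HSV)
roi=np.zeros(im.shape[:2],np.uint8); roi[135:225,185:300]=1
H,S,V=cv2.split(hsv)
lid=((H>105)&(H<130)&(S>150)&(roi>0)).astype(np.uint8)
c=max(cv2.findContours(lid,0,cv2.CHAIN_APPROX_NONE)[0],key=cv2.contourArea)
P=onplane(ci,c[:,0],0.118)[:,:2]
r=cv2.minAreaRect((P*1000).astype(np.float32)); print('lid rect mm',r)
org=((H>5)&(H<18)&(S>215)&(V>180)&(roi>0)).astype(np.uint8)
for c in cv2.findContours(org,0,cv2.CHAIN_APPROX_NONE)[0]:
    if cv2.contourArea(c)>60:
        q=cv2.minAreaRect(c); print('flap px',q, cv2.boxPoints(q).round(1).tolist()); print(onplane(ci,cv2.boxPoints(q),0.12)[:,:2].round(3).tolist())
v=np.zeros_like(im); v[lid>0]=(255,0,0); v[org>0]=(0,128,255)
big=np.hstack([cv2.resize(x[130:230,180:330],None,fx=5 if 0 else 2.6,fy=2.6,interpolation=cv2.INTER_NEAREST) for x in(im,v)])
cv2.imwrite('pics/m0.png',big)
s=cv2.imread('pics/scene0.png')[165:255,200:340]; cv2.imwrite('pics/s0c.png',cv2.resize(s,None,fx=5,fy=5,interpolation=cv2.INTER_CUBIC))
E
```

```text
lid rect mm ((555.1721801757812, 12.282066345214844), (154.7757110595703, 212.4781951904297), 19.94947052001953)
```

View pics/m0.png

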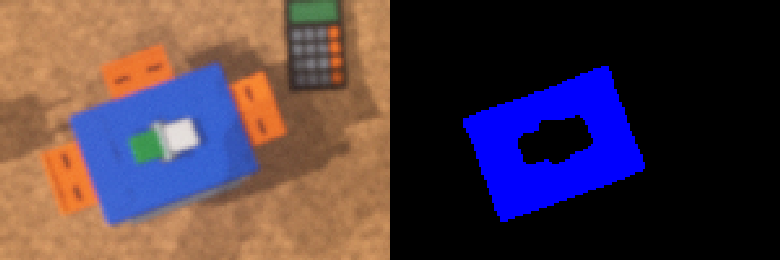

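View pics/s0c.png

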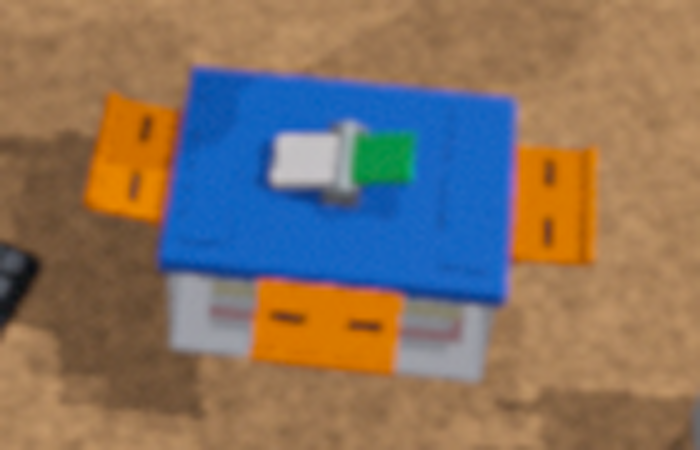

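```bash
cat >> h.py <<'E'
C=np.array([.5552,.0123]); YAW=np.radians(19.95)
c_,s_=np.cos(YAW),np.sin(YAW)
def t2w(p):
    p=np.atleast_2d(p)/1000.; return np.c_[C[0]+c_*p[:,0]-s_*p[:,1],C[1]+s_*p[:,0]+c_*p[:,1],p[:,2]]
def w2t(P):
    P=np.atleast_2d(P); d=P[:,:2]-C; return 1000*np.c_[c_*d[:,0]+s_*d[:,1],-s_*d[:,0]+c_*d[:,1],P[:,2]]
def show(bot):
    s=bot.read_state(); r=R.from_rotvec(s['tcp_rot']).as_matrix()
    print('t',round(s['time'],2),'tub',w2t(s['tool_pos'])[0].round(1),'yawx deg',round(np.degrees(np.arctan2(r[1,0],r[0,0])),2),'F',np.round(s['wrist_force'],1),'w',round(s['width'],2))
E
python3 - <<'E'
from h import *
from workcell import bot
show(bot)
for n in('scene','top'):
    ci=bot.camera_info(n); im=cv2.imread(f'pics/{n}0.png')
    k=5
    uv=proj(ci,t2w([[sx*80,sy*110,118] for sx,sy in((1,1),(1,-1),(-1,-1),(-1,1))]))
    o=(proj(ci,t2w([[0,0,118]]))[0]-[75,55]).astype(int)
    b=cv2.resize(im[o[1]:o[1]+110,o[0]:o[0]+150],None,fx=k,fy=k,interpolation=cv2.INTER_CUBIC)
    cv2.polylines(b,[np.int32((uv-o+.5)*k)],True,(255,255,255),1)
    for th,col in((1.3,(0,255,255)),(1.6,(255,255,0)),(1.95,(255,0,255))):
        r=48*np.sin(th);z=105-48*np.cos(th)
        for e in([[45,114+r,z],[-45,114+r,z]],[[45,-114-r,z],[-45,-114-r,z]],[[84+r,45,z],[84+r,-45,z]]):
            cv2.polylines(b,[np.int32((proj(ci,t2w(e))-o+.5)*k)],False,col,1)
    cv2.imwrite(f'pics/ov_{n}.png',b)
ci=bot.camera_info('top')
print(w2t(onplane(ci,[[172,185],[302,165],[357,168]],0.1)).round(0))
E
```

```text
t 0.1 tub [-470.4 -494.1  199.6] yawx deg 24.68 F [ 1.  -1.1  0.3] w 1.0
[[  91.  236.  100.]
 [  -6. -225.  100.]
 [ -86. -406.  100.]]
```

View pics/ov_scene.png

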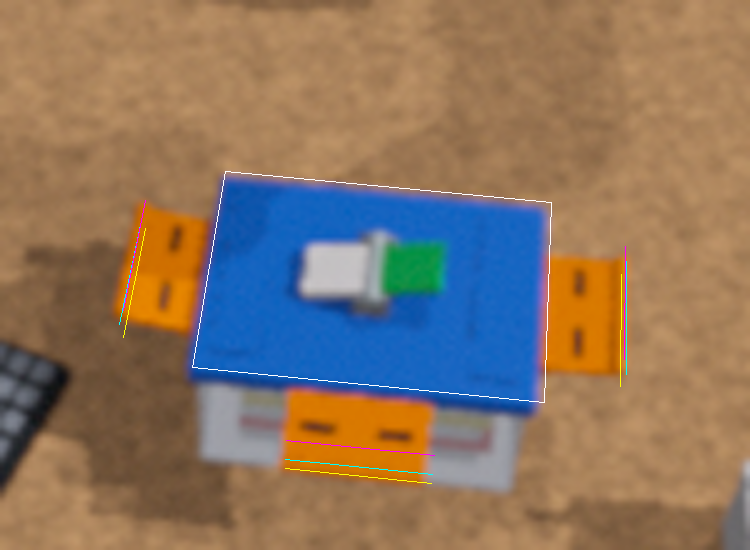

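View pics/ov_top.png

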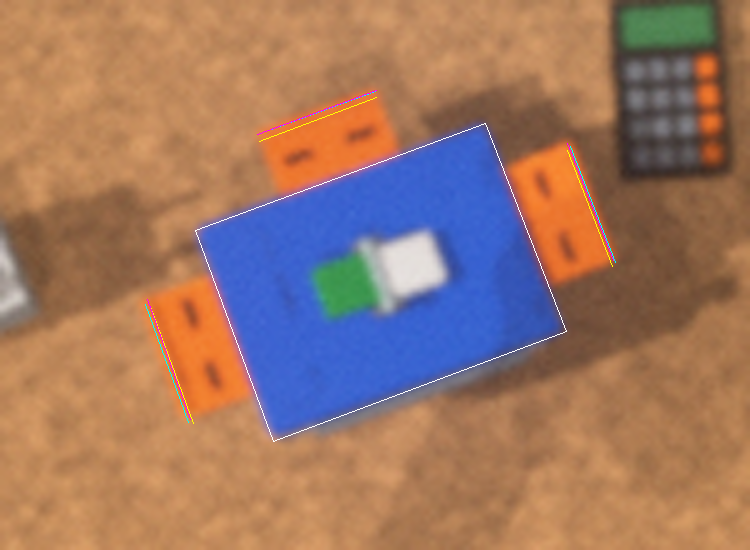

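The lid outline fits the top view exactly and the scene view to within about 1.5 px (~4 mm). The flaps sit near level. The calculator and pen box are clear of the gripper's path, so I'm moving to above the right flap with the jaws shut.

Call:
{"op": "drive_tool", "data": {
  "steps": [
    [[0,0,0],4.7],
    [[28,-20,-3],0],
    [[31,-23,-3],0],
    [[31,-23,-3],0],
    [[31,-23,-3],0],
    [[31,-23,0],0],
    [[31,-23,0],0],
    [[31,-23,0],0]
  ],
  "jaw": 0,
  "force": 40
}}

```text
time: 0.77
tool_pos: [0.4294, -0.3898, 0.2124]
tcp_rot: [-3.094, -0.544, 0.0]
wrist_force: [0.5, -0.9, 0.0]
width: 0.001
```

Call:
{"op": "drive_tool", "data": {
  "steps": [
    [[31,-23,0],0],
    [[31,-23,0],0],
    [[31,-23,0],0],
    [[31,-23,0],0],
    [[31,-23,0],0],
    [[31,-23,0],0],
    [[31,-23,0],0],
    [[20,-15,0],0]
  ]
}}

```text
time: 1.43
tool_pos: [0.5928, -0.142, 0.2122]
tcp_rot: [-3.092, -0.548, -0.0]
wrist_force: [1.0, -0.5, -0.2]
width: -0.003
```

```bash
python3 - <<'E'
from h import *
from workcell import bot
show(bot)
im=bot.read_camera('wrist'); cv2.imwrite('pics/w1.png',im[:,:,::-1])
E
```

```text
t 1.43 tub [ -17.3 -157.8  212.2] yawx deg 20.08 F [ 1.  -0.5 -0.2] w -0.0
```

View pics/w1.png

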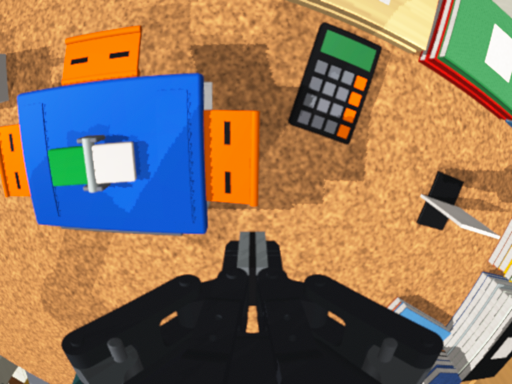

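The wrist view shows the shut fingertips at (253,235). The right flap is at (233,158), to their upper left. I'll shift over it and descend.

Call:
{"op": "drive_tool", "data": {
  "steps": [
    [[10,-7,0],0],
    [[7,-6,20],0],
    [[0,0,20],0],
    [[0,0,20],0],
    [[0,0,15],0],
    [[0,0,0],0]
  ]
}}

```text
time: 1.98
tool_pos: [0.5996, -0.1269, 0.133]
tcp_rot: [-3.091, -0.543, 0.012]
wrist_force: [-0.5, -0.3, -0.7]
width: -0.003
```

```bash
python3 -c "
from h import *
from workcell import bot
show(bot)
im=bot.read_camera('wrist'); cv2.imwrite('pics/w2.png',im[:,:,::-1])"
```

```text
t 1.98 tub [  -5.8 -146.   133. ] yawx deg 19.94 F [-0.5 -0.3 -0.7] w -0.0
```

View pics/w2.png

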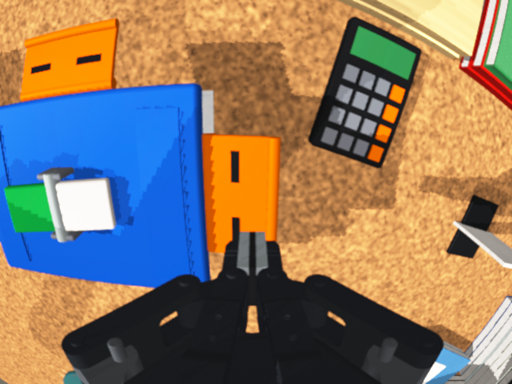

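```bash
cat >> h.py <<'E'
def projw(ci,P):
    c=R.from_rotvec(ci['attitude']).inv().apply(np.atleast_2d(P)-ci['position'])
    rr=np.hypot(c[:,0],c[:,1]); th=np.arctan2(rr,c[:,2])
    return np.c_[ci['fx']*th*c[:,0]/rr+ci['cx'],ci['fy']*th*c[:,1]/rr+ci['cy']]
E
python3 -c "
from h import *
from workcell import bot
ci=bot.camera_info('wrist'); print(ci['fx'],ci['cx'],ci['cy'],w2t(ci['position']))
print('corners',projw(ci,t2w([[80,-110,118],[-80,-110,118],[-80,110,118]])).round(0).tolist())
print('flapedge',projw(ci,t2w([[45,-162,105],[-45,-162,105]])).round(0).tolist())
print('tcp',projw(ci,bot.read_state()['tool_pos']).round(0))
"
```

```text
297.3186396354542 252.017703772193 186.57325094964656 [[  78.86976213 -147.97964588  306.85905681]]
corners [[193.0, 88.0], [206.0, 295.0], [8.0, 271.0]]
flapedge [[273.0, 138.0], [270.0, 252.0]]
tcp [[251. 223.]]
```

Projected points agree with the wrist view to about 3–5 px, so the lid is perhaps 3 mm further to −y. The shut tips are only about 17 mm thick. I'll press the flap down, then push it in.

Call:
{"op": "drive_tool", "data": {
  "steps": [
    [[3,0,10],0],
    [[3,0,12],0],
    [[0,0,12],0],
    [[0,0,12],0],
    [[0,-1,12],0],
    [[0,-2,10],0],
    [[0,-2,3],0],
    [[0,0,0],0]
  ]
}}

```text
time: 2.7
tool_pos: [0.6058, -0.1199, 0.0651]
tcp_rot: [-3.093, -0.545, 0.004]
wrist_force: [0.1, 0.6, -0.3]
width: -0.002
```

```bash
python3 -c "
from h import *
from workcell import bot
show(bot)
im=bot.read_camera('wrist'); cv2.imwrite('pics/w3.png',im[:,:,::-1])"
```

```text
t 2.7 tub [   2.4 -141.6   65.1] yawx deg 19.98 F [ 0.1  0.6 -0.3] w -0.0
```

View pics/w3.png

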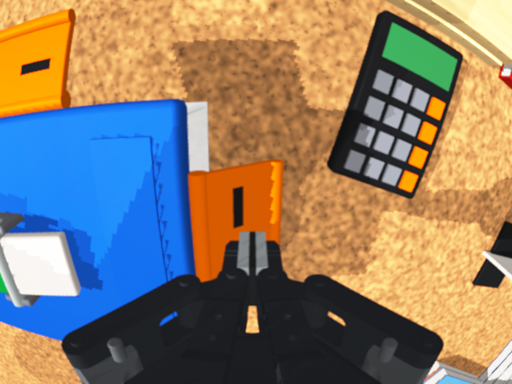

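The flap is partly folded, and its face is now darker at (235,215). Pushing it home.

Call:
{"op": "drive_tool", "data": {
  "steps": [
    [[0,-2,3],0],
    [[0,-3,2],0],
    [[0,-3,0],0],
    [[0,-2,0],0],
    [[0,0,0],0]
  ]
}}

```text
time: 3.17
tool_pos: [0.605, -0.1129, 0.0628]
tcp_rot: [3.09, 0.546, 0.004]
wrist_force: [2.8, -6.5, -1.1]
width: -0.005
```

```bash
python3 -c "
from h import *
from workcell import bot
show(bot)
im=bot.read_camera('wrist'); cv2.imwrite('pics/w4.png',im[:,:,::-1])"
```

```text
t 3.17 tub [   4.1 -134.7   62.8] yawx deg 20.03 F [ 2.8 -6.5 -1.1] w -0.0
```

View pics/w4.png

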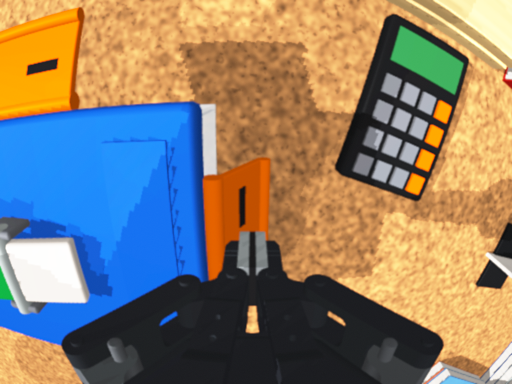

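```bash
python3 -c "
from h import *
from workcell import bot
ci=bot.camera_info('wrist')
print('corner',projw(ci,t2w([[80,-110,118]])).round(0).tolist())
print('hinge',projw(ci,t2w([[45,-114,105]])).round(0).tolist())
for th in (0,.15,.3,.45,.6,.8): print(th,projw(ci,t2w([[45,-114-48*np.sin(th)-4*np.cos(th),105-48*np.cos(th)]])).round(0).tolist())
show(bot); print(bot.read_state()['torque'])
"
```

```text
corner [[189.0, 108.0]]
hinge [[206.0, 182.0]]
0 [[224.0, 158.0]]
0.15 [[235.0, 159.0]]
0.3 [[247.0, 159.0]]
0.45 [[257.0, 160.0]]
0.6 [[268.0, 162.0]]
0.8 [[280.0, 164.0]]
t 3.22 tub [   4.1 -134.7   62.7] yawx deg 20.02 F [ 1.7 -6.8  0.1] w 0.0
[-1.1422965  -0.38082769  0.03746504]
```

Pushing has stalled at about 7 N with the flap still near 0.5 rad. The finger backs are wider higher up and bear on the lid edge. I'll back off, turn the tool 90° so the narrow 22 mm side faces the flap, and push again.

```bash
python3 -c "
from workcell import bot
print(bot.read_state()['q'])"
```

```text
[-0.2233588   0.26900459  1.86705013 -0.00311164  1.00157736  0.99961215]
```

Call:
{"op": "drive_tool", "data": {
  "steps": [
    [[0,8,0],0],
    [[0,10,-20],0],
    [[0,10,-30],0],
    [[0,0,-30],0]
  ]
}}

```text
time: 3.55
tool_pos: [0.6122, -0.1381, 0.1412]
tcp_rot: [-3.092, -0.543, 0.005]
wrist_force: [0.4, -0.0, -0.3]
width: -0.002
```

Call:
{"op": "drive_tool", "data": {
  "steps": [
    [[0,0,0],-7],
    [[0,0,0],-7],
    [[0,0,0],-7],
    [[0,0,0],-7],
    [[0,0,0],-7],
    [[0,0,0],-7],
    [[0,0,0],-7],
    [[0,0,0],-7]
  ]
}}

```text
time: 4.22
tool_pos: [0.6129, -0.1369, 0.1417]
tcp_rot: [-2.469, -1.94, -0.0]
wrist_force: [-0.0, -0.2, -0.4]
width: 0.003
```

Call:
{"op": "drive_tool", "data": {
  "steps": [
    [[0,0,0],-7],
    [[0,0,0],-7],
    [[0,0,0],-7],
    [[0,0,0],-7],
    [[0,0,0],-6],
    [[0,0,0],0]
  ]
}}

```text
time: 4.72
tool_pos: [0.6129, -0.1369, 0.1417]
tcp_rot: [-1.798, -2.575, -0.001]
wrist_force: [0.1, -0.2, -0.3]
width: -0.003
```

```bash
python3 -c "
from h import *
from workcell import bot
show(bot)
im=bot.read_camera('wrist'); cv2.imwrite('pics/w5.png',im[:,:,::-1])
ci=bot.camera_info('wrist')
print('corners',projw(ci,t2w([[80,-110,118],[-80,-110,118]])).round(0).tolist())
"
```

```text
t 4.72 tub [   3.3 -160.   141.7] yawx deg 110.13 F [ 0.1 -0.2 -0.3] w -0.0
corners [[361.0, 140.0], [133.0, 140.0]]
```

View pics/w5.png

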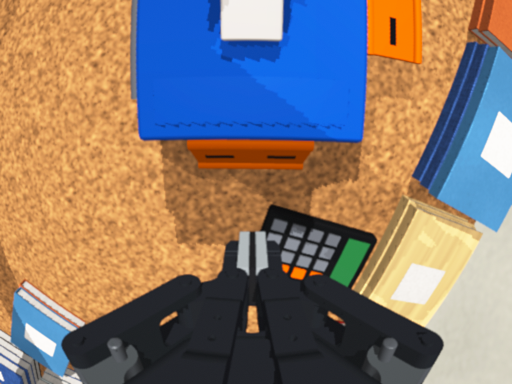

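In this view the lid corners project within about 4 px, and the fingers at (252,240) stand outside the half-folded flap at (250,153). Now I'll go down and push in along tool +x.

Call:
{"op": "drive_tool", "data": {
  "steps": [
    [[0,0,20],0],
    [[0,0,25],0],
    [[0,0,25],0],
    [[2,0,12],0],
    [[8,0,0],0],
    [[6,0,0],0],
    [[5,0,0],0],
    [[3,0,0],0]
  ]
}}

```text
time: 5.43
tool_pos: [0.6062, -0.1143, 0.0618]
tcp_rot: [1.8, 2.571, 0.002]
wrist_force: [2.0, -4.2, -0.6]
width: 0.001
```

```bash
python3 -c "
from h import *
from workcell import bot
show(bot)"
```

```text
t 5.43 tub [   4.8 -136.4   61.8] yawx deg 109.99 F [ 2.  -4.2 -0.6] w 0.0
```

Call:
{"op": "drive_tool", "data": {
  "steps": [
    [[2,0,0],0],
    [[2,0,0],0],
    [[0,0,0],0]
  ]
}}

```text
time: 5.68
tool_pos: [0.6054, -0.112, 0.0615]
tcp_rot: [1.799, 2.57, 0.001]
wrist_force: [2.7, -3.4, -0.3]
width: -0.001
```

```bash
python3 -c "
from h import *
from workcell import bot
show(bot); print(bot.read_state()['torque'])
ci=bot.camera_info('wrist')
for th in (0,.15,.3,.45,.6,.8): print(th,projw(ci,t2w([[45,-114-48*np.sin(th)-4*np.cos(th),105-48*np.cos(th)]])).round(0).tolist())
print('lid',projw(ci,t2w([[80,-110,118],[-80,-110,118]])).round(0).tolist())
im=bot.read_camera('wrist'); cv2.imwrite('pics/w6.png',im[:,:,::-1])"
```

```text
t 5.68 tub [   4.7 -134.    61.5] yawx deg 110.0 F [ 2.7 -3.4 -0.3] w -0.0
[-0.61202066 -0.38469464  0.03331005]
0 [[314.0, 196.0]]
0.15 [[313.0, 206.0]]
0.3 [[313.0, 217.0]]
0.45 [[313.0, 227.0]]
0.6 [[313.0, 238.0]]
0.8 [[314.0, 252.0]]
lid [[409.0, 224.0], [78.0, 223.0]]
```

View pics/w6.png

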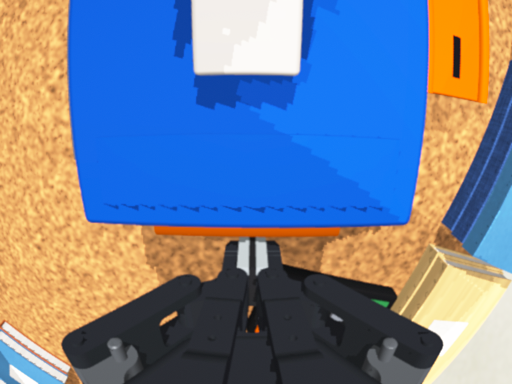

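The flap is nearly hidden under the lid edge, so only its barrel shows at (250,231). I'll press further until the force climbs.

Call:
{"op": "drive_tool", "data": {
  "steps": [
    [[2,0,0],0],
    [[2,0,0],0],
    [[0,0,0],0]
  ]
}}

```text
time: 5.98
tool_pos: [0.6042, -0.1097, 0.0607]
tcp_rot: [1.798, 2.569, -0.001]
wrist_force: [4.1, -8.6, -3.1]
width: 0.0
```

Call:
{"op": "drive_tool", "data": {
  "steps": [
    [[2,0,0],0],
    [[0,0,0],0]
  ]
}}

```text
time: 6.15
tool_pos: [0.6042, -0.1097, 0.0608]
tcp_rot: [1.796, 2.567, -0.003]
wrist_force: [6.9, -14.2, -5.1]
width: -0.002
```

```bash
python3 -c "
from h import *
from workcell import bot
show(bot); print(bot.read_state()['torque'])"
```

```text
t 6.15 tub [   4.5 -131.4   60.8] yawx deg 110.03 F [  6.9 -14.2  -5.1] w -0.0
[-2.32584712 -0.96517757 -0.00684604]
```

Call:
{"op": "drive_tool", "data": {
  "steps": [
    [[-10,0,0],0],
    [[-25,0,-5],0],
    [[-35,0,-20],0],
    [[0,0,-30],0],
    [[0,0,0],0]
  ]
}}

```text
time: 6.57
tool_pos: [0.6297, -0.1736, 0.1213]
tcp_rot: [1.801, 2.564, 0.006]
wrist_force: [1.3, 0.5, 1.6]
width: -0.003
```

```bash
python3 -c "
from h import *
from workcell import bot
show(bot)
ci=bot.camera_info('wrist')
for th in (0,.15,.3,.45): print(th,projw(ci,t2w([[45,-114-48*np.sin(th)-4*np.cos(th),105-48*np.cos(th)]])).round(0).tolist())
print('lid',projw(ci,t2w([[80,-110,118],[-80,-110,118]])).round(0).tolist())
im=bot.read_camera('wrist'); cv2.imwrite('pics/w7.png',im[:,:,::-1])"
```

```text
t 6.57 tub [   6.6 -200.2  121.3] yawx deg 109.83 F [1.3 0.5 1.6] w -0.0
0 [[299.0, 90.0]]
0.15 [[299.0, 98.0]]
0.3 [[300.0, 107.0]]
0.45 [[300.0, 116.0]]
lid [[371.0, 81.0], [111.0, 84.0]]
```

View pics/w7.png

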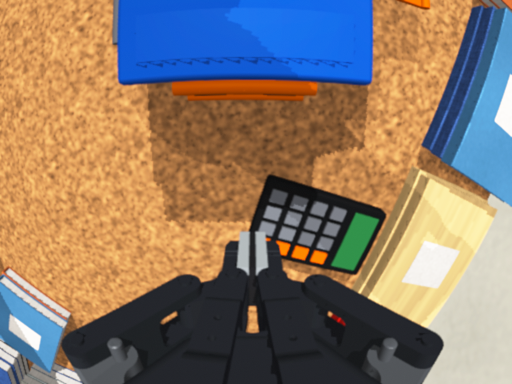

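```bash
cat >> h.py <<'E'
def bead(ci,side,th,e,f=projw):
    # max silhouette samples of bead; side 'r','l','f'; e = coordinate along hinge (mm)
    a=np.linspace(0,2*np.pi,24)
    o=48*np.sin(th)+4.5*np.cos(th)+4*np.cos(a); z=105-48*np.cos(th)+4.5*np.sin(th)+4*np.sin(a)
    E_=np.full_like(o,e)
    P={'r':np.c_[E_,-114-o,z],'l':np.c_[E_,114+o,z],'f':np.c_[84+o,E_,z]}[side]
    return f(ci,t2w(P))
E
python3 -c "
from h import *
from workcell import bot
ci=bot.camera_info('wrist')
for th in (0,.08,.15,.2,.3): print(th,bead(ci,'r',th,0)[:,1].max().round(1))
print('lid mid',projw(ci,t2w([[0,-110,118],[0,-110,100]])).round(1).tolist())
im=cv2.imread('pics/w7.png'); hsv=cv2.cvtColor(im,cv2.COLOR_BGR2HSV)
for c in (200,230,245,270,300):
  col=hsv[60:130,c]; o=[60+i for i in range(70) if (4<col[i,0]<15 and col[i,1]>200)]; b=[60+i for i in range(70) if 105<col[i,0]<130 and col[i,1]>150]; print(c,o[0],o[-1],b[-1])
cv2.imwrite('pics/w7z.png',cv2.resize(im[60:130,150:340],None,fx=4,fy=4,interpolation=cv2.INTER_NEAREST))
"
```

```text
0 96.4
0.08 101.3
0.15 105.6
0.2 108.6
0.3 114.5
lid mid [[240.8, 77.6], [241.7, 78.7]]
200 81 100 79
230 80 99 78
245 80 99 78
270 80 99 78
300 82 100 79
```

View pics/w7z.png

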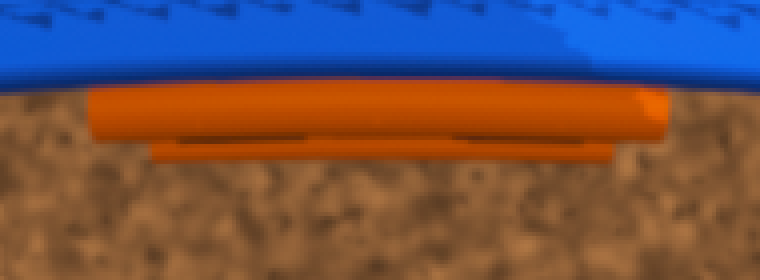

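The bead's lower edge at row 99–100 gives the right flap an angle of about 0.05 rad, so it is folded. Next I'll cross over the lid at z≈175 to the left flap, keeping the tool orientation.

Call:
{"op": "drive_tool", "data": {
  "steps": [
    [[0,0,-30],0],
    [[10,0,-30],0],
    [[35,0,0],0],
    [[38,0,0],0],
    [[38,0,0],0],
    [[38,-2,0],0],
    [[38,-2,0],0],
    [[38,-2,0],0]
  ]
}}

```text
time: 7.28
tool_pos: [0.5371, 0.0498, 0.1737]
tcp_rot: [-1.801, -2.571, 0.001]
wrist_force: [1.0, 1.1, -0.1]
width: 0.0
```

Call:
{"op": "drive_tool", "data": {
  "steps": [
    [[38,0,0],0],
    [[38,0,0],0],
    [[30,0,0],0],
    [[5,0,0],0],
    [[0,0,0],0]
  ]
}}

```text
time: 7.7
tool_pos: [0.4995, 0.1539, 0.1739]
tcp_rot: [-1.796, -2.575, 0.002]
wrist_force: [0.0, 0.0, 0.3]
width: 0.002
```

```bash
python3 -c "
from h import *
from workcell import bot
show(bot)
print(bot.read_state()['q'])"
```

```text
t 7.7 tub [ -4.  152.1 173.9] yawx deg 110.21 F [0.  0.  0.3] w 0.0
[ 2.50513480e-01 -4.33024502e-03  1.95582675e+00  9.51428995e-04
  1.19233548e+00 -1.02557166e-01]
```

Call:
{"op": "drive_tool", "data": {
  "steps": [
    [[-4,2,20],0],
    [[-4,2,20],0],
    [[0,0,15],0],
    [[0,0,12],0],
    [[0,0,12],0],
    [[0,0,12],0],
    [[0,0,10],0],
    [[0,0,8],0]
  ]
}}

```text
time: 8.37
tool_pos: [0.5083, 0.1454, 0.0651]
tcp_rot: [1.803, 2.573, -0.0]
wrist_force: [0.5, -0.8, 3.1]
width: 0.005
```

```bash
python3 -c "
from h import *
from workcell import bot
show(bot)
im=bot.read_camera('scene'); cv2.imwrite('pics/s8.png',cv2.resize(im[150:270,190:350,::-1],None,fx=4,fy=4))"
```

```text
t 8.37 tub [  1.3 141.2  65.1] yawx deg 109.97 F [ 0.5 -0.8  3.1] w 0.0
```

View pics/s8.png

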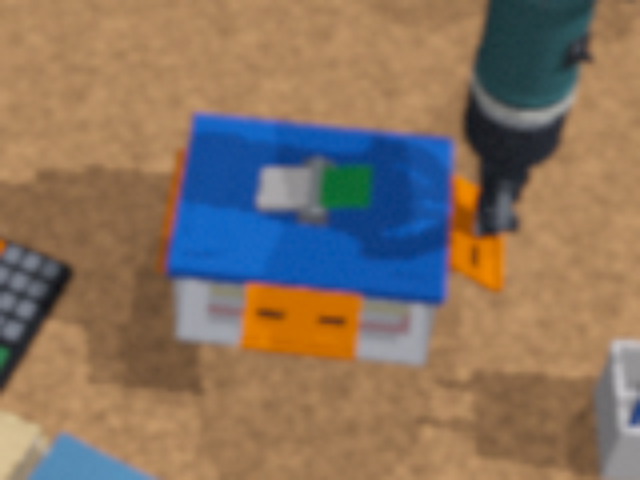

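The left flap is half down, with the fingers on it at (497,215). I'll push in along tool −x now.

Call:
{"op": "drive_tool", "data": {
  "steps": [
    [[-3,0,4],0],
    [[-3,0,1],0],
    [[-3,0,0],0],
    [[-2,0,0],0],
    [[-2,0,0],0],
    [[0,0,0],0]
  ]
}}

```text
time: 8.92
tool_pos: [0.5123, 0.1338, 0.0607]
tcp_rot: [-1.803, -2.572, -0.001]
wrist_force: [-0.8, 4.5, -2.6]
width: 0.0
```

```bash
python3 -c "
from h import *
from workcell import bot
show(bot)"
```

```text
t 8.92 tub [  1.1 128.8  60.7] yawx deg 109.95 F [-0.8  4.5 -2.6] w 0.0
```

Call:
{"op": "drive_tool", "data": {
  "steps": [
    [[-2,0,0],0],
    [[-2,0,0],0],
    [[0,0,0],0]
  ]
}}

```text
time: 9.17
tool_pos: [0.5124, 0.1334, 0.0605]
tcp_rot: [-1.802, -2.566, -0.006]
wrist_force: [-4.4, 15.9, -3.0]
width: 0.002
```

Call:
{"op": "drive_tool", "data": {
  "steps": [
    [[-2,0,0],0],
    [[0,0,0],0]
  ]
}}

```text
time: 9.33
tool_pos: [0.5124, 0.1333, 0.0605]
tcp_rot: [-1.801, -2.563, -0.009]
wrist_force: [-6.5, 22.7, -2.1]
width: -0.002
```

```bash
python3 -c "
from h import *
from workcell import bot
show(bot)"
```

```text
t 9.33 tub [  1.1 128.4  60.5] yawx deg 109.81 F [-6.5 22.7 -2.1] w -0.0
```

Call:
{"op": "drive_tool", "data": {
  "steps": [
    [[10,0,0],0],
    [[20,0,-10],0],
    [[25,0,-25],0],
    [[0,0,-30],0],
    [[0,0,-10],0],
    [[0,0,0],0]
  ]
}}

```text
time: 9.83
tool_pos: [0.4994, 0.1801, 0.1403]
tcp_rot: [1.797, 2.569, 0.01]
wrist_force: [0.0, 0.2, 0.9]
width: -0.001
```

```bash
python3 -c "
from h import *
from workcell import bot
show(bot)
im=bot.read_camera('scene'); cv2.imwrite('pics/s9.png',cv2.resize(im[150:270,190:350,::-1],None,fx=4,fy=4))"
```

```text
t 9.83 tub [  4.8 176.8 140.3] yawx deg 110.03 F [0.  0.2 0.9] w -0.0
```

View pics/s9.png

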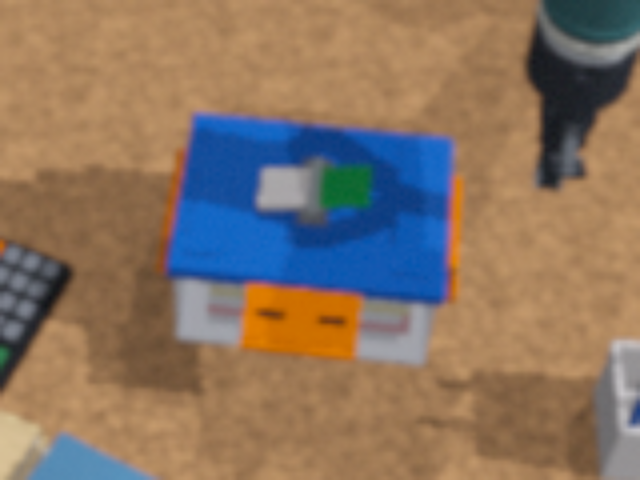

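Both side flaps now lie against the tub at (175,215) and (457,240). I'll go over to the far flap and turn the tool back 90°.

Call:
{"op": "drive_tool", "data": {
  "steps": [
    [[0,0,-25],0],
    [[-15,10,-20],0],
    [[-30,18,0],0],
    [[-30,18,0],0],
    [[-30,18,0],0],
    [[-30,18,0],0],
    [[-30,18,0],0],
    [[-12,10,0],0]
  ]
}}

```text
time: 10.55
tool_pos: [0.6613, 0.0461, 0.178]
tcp_rot: [-1.806, -2.57, 0.005]
wrist_force: [0.2, -0.0, 0.8]
width: -0.001
```

Call:
{"op": "drive_tool", "data": {
  "steps": [
    [[0,0,0],7],
    [[0,0,0],7],
    [[0,0,0],7],
    [[0,0,0],7],
    [[0,0,0],7],
    [[0,0,0],7],
    [[0,0,0],7],
    [[0,0,0],7]
  ]
}}

```text
time: 11.22
tool_pos: [0.6585, 0.0494, 0.1779]
tcp_rot: [-2.804, -1.415, 0.006]
wrist_force: [0.1, 0.2, 0.1]
width: -0.003
```

Call:
{"op": "drive_tool", "data": {
  "steps": [
    [[0,0,0],7],
    [[0,0,0],7],
    [[0,0,0],7],
    [[0,0,0],7],
    [[0,0,0],6],
    [[0,0,0],0]
  ]
}}

```text
time: 11.72
tool_pos: [0.6585, 0.0495, 0.1781]
tcp_rot: [3.095, 0.539, -0.006]
wrist_force: [0.4, -0.5, 0.4]
width: 0.003
```

```bash
python3 -c "
from h import *
from workcell import bot
show(bot)
im=bot.read_camera('scene'); cv2.imwrite('pics/s10.png',cv2.resize(im[150:270,190:350,::-1],None,fx=4,fy=4))"
```

```text
t 11.72 tub [109.8  -0.3 178.1] yawx deg 19.77 F [ 0.4 -0.5  0.4] w 0.0
```

View pics/s10.png

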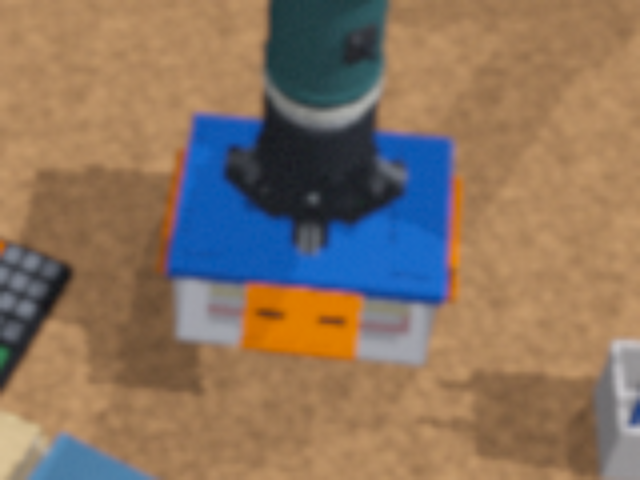

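Call:
{"op": "drive_tool", "data": {
  "steps": [
    [[3,0,20],0],
    [[2,0,20],0],
    [[0,0,20],0],
    [[0,0,12],0],
    [[0,0,12],0],
    [[0,0,12],0],
    [[0,0,10],0],
    [[0,0,7],0]
  ]
}}

```text
time: 12.43
tool_pos: [0.6642, 0.0523, 0.0668]
tcp_rot: [3.094, 0.546, -0.001]
wrist_force: [-0.8, -0.7, 2.2]
width: 0.001
```

Call:
{"op": "drive_tool", "data": {
  "steps": [
    [[-3,0,4],0],
    [[-3,0,0],0],
    [[-3,0,0],0],
    [[-2,0,0],0],
    [[-2,0,0],0],
    [[0,0,0],0]
  ]
}}

```text
time: 12.93
tool_pos: [0.6547, 0.0484, 0.0659]
tcp_rot: [3.094, 0.545, 0.01]
wrist_force: [5.5, 1.2, -0.9]
width: -0.002
```

```bash
python3 -c "
from h import *
from workcell import bot
show(bot)
im=bot.read_camera('scene'); cv2.imwrite('pics/s11.png',cv2.resize(im[150:270,190:350,::-1],None,fx=4,fy=4))"
```

```text
t 12.93 tub [105.9   0.   65.9] yawx deg 19.98 F [ 5.5  1.2 -0.9] w -0.0
```

View pics/s11.png

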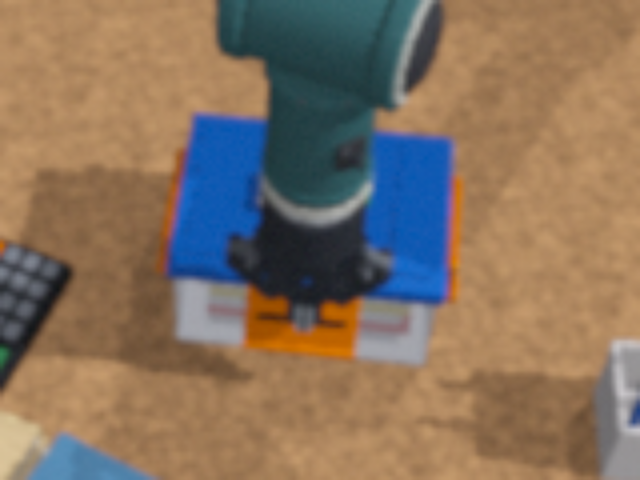

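Call:
{"op": "drive_tool", "data": {
  "steps": [
    [[-2,0,2],0],
    [[-2,0,2],0],
    [[0,0,0],0]
  ]
}}

```text
time: 13.23
tool_pos: [0.6519, 0.0474, 0.0626]
tcp_rot: [3.094, 0.545, 0.013]
wrist_force: [6.9, 3.5, 0.6]
width: -0.001
```

Call:
{"op": "drive_tool", "data": {
  "steps": [
    [[-2,0,0],0],
    [[0,0,0],0],
    [[0,0,0],0]
  ]
}}

```text
time: 13.48
tool_pos: [0.6519, 0.0474, 0.0627]
tcp_rot: [-3.094, -0.545, -0.019]
wrist_force: [12.5, 4.3, -2.3]
width: 0.0
```

```bash
python3 -c "
from h import *
from workcell import bot
show(bot)"
```

```text
t 13.48 tub [ 1.029e+02 -1.000e-01  6.270e+01] yawx deg 19.97 F [12.5  4.3 -2.3] w 0.0
```

Call:
{"op": "drive_tool", "data": {
  "steps": [
    [[-2,0,0],0],
    [[-1,0,0],0],
    [[0,0,0],0]
  ]
}}

```text
time: 13.73
tool_pos: [0.652, 0.0473, 0.0629]
tcp_rot: [-3.093, -0.544, -0.029]
wrist_force: [19.7, 7.8, -8.3]
width: 0.001
```

Call:
{"op": "drive_tool", "data": {
  "steps": [
    [[12,0,0],0],
    [[20,0,0],0],
    [[20,0,-15],0],
    [[20,0,-25],0],
    [[0,0,-15],0],
    [[0,0,0],0]
  ]
}}

```text
time: 14.23
tool_pos: [0.7145, 0.0698, 0.1203]
tcp_rot: [3.093, 0.546, 0.011]
wrist_force: [0.6, -0.4, 0.8]
width: -0.002
```

```bash
python3 -c "
from h import *
from workcell import bot
show(bot)
im=bot.read_camera('scene'); cv2.imwrite('pics/s12.png',cv2.resize(im[150:270,190:350,::-1],None,fx=4,fy=4))"
```

```text
t 14.23 tub [169.3  -0.3 120.3] yawx deg 20.02 F [ 0.6 -0.4  0.8] w -0.0
```

View pics/s12.png

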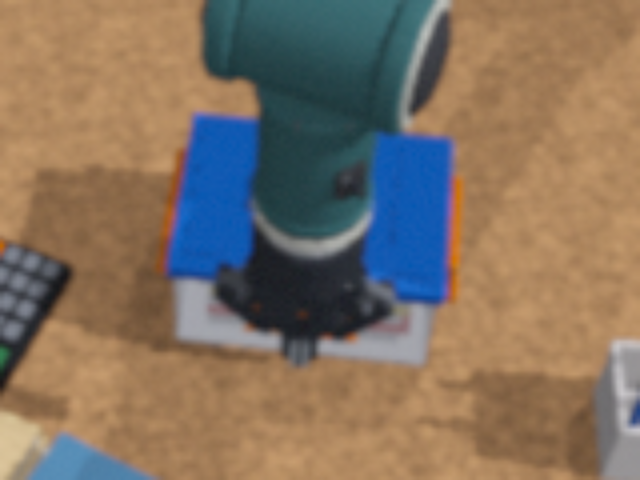

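Call:
{"op": "drive_tool", "data": {
  "steps": [
    [[0,0,-30],0],
    [[0,0,-35],0],
    [[-30,-5,0],0],
    [[-34,-6,0],0],
    [[-34,-8,0],0],
    [[-34,-8,0],0],
    [[-25,-7,0],0],
    [[-10,0,0],0]
  ]
}}

```text
time: 14.95
tool_pos: [0.5365, 0.0439, 0.1777]
tcp_rot: [-3.093, -0.545, 0.009]
wrist_force: [-0.7, -0.2, -0.4]
width: 0.002
```

```bash
python3 -c "
from h import *
from workcell import bot
show(bot)
im=bot.read_camera('scene'); cv2.imwrite('pics/s13.png',cv2.resize(im[150:270,190:350,::-1],None,fx=4,fy=4))
ci=bot.camera_info('scene'); 
for s,hs in (('f',(-45,45)),('l',(-45,45))):
  for th in (0,.15,.3): b=bead(ci,s,th,0,proj); print(s,th,b.min(0).round(1),b.max(0).round(1))
print('lid',proj(ci,t2w([[80,110,118],[80,-110,118]])).round(1))
im=bot.read_camera('wrist'); cv2.imwrite('pics/w13.png',im[:,:,::-1])"
```

```text
t 14.95 tub [ -6.8  36.1 177.7] yawx deg 19.98 F [-0.7 -0.2 -0.4] w 0.0
f 0 [265.8 230.9] [266.  233.4]
f 0.15 [265.6 232.6] [265.8 235.1]
f 0.3 [265.4 234.1] [265.7 236.6]
l 0 [302.4 212.5] [304.8 213.8]
l 0.15 [304.5 212.5] [306.9 213.8]
l 0.3 [306.7 212.3] [309.1 213.6]
lid [[302.4 223.1]
 [231.9 216. ]]
```

View pics/s13.png

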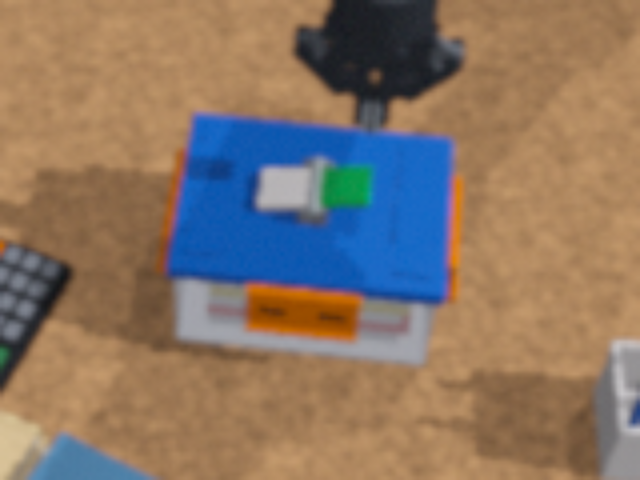

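View pics/w13.png

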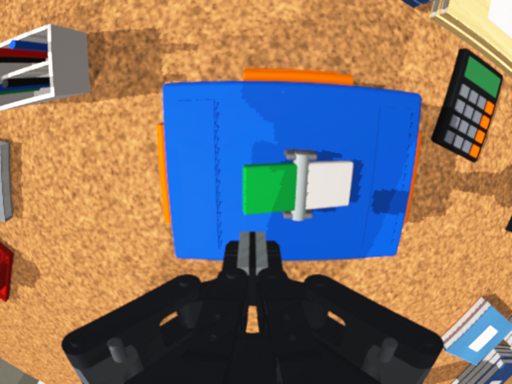

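The far flap hangs flat in the scene view, with its bead edge at about row 234.5 against 235 predicted for 0. For the left flap I want a tighter number from the wrist view.

```bash
python3 -c "
from h import *
from workcell import bot
ci=bot.camera_info('wrist')
im=cv2.imread('pics/w13.png'); H=cv2.cvtColor(im,cv2.COLOR_BGR2HSV).astype(int)
o=(H[...,0]>=2)&(H[...,0]<17)&(H[...,1]>205)&(H[...,2]>120); b=(H[...,0]>105)&(H[...,0]<130)&(H[...,1]>150)
for r in range(130,220,10):
  L=[c for c in range(150,180) if o[r,c]]; Rr=[c for c in range(395,430) if o[r,c]]; bb=[c for c in range(155,430) if b[r,c]]
  print(r,'L',L[:1],L[-1:],'lid',bb[0],bb[-1],'R',Rr[:1],Rr[-1:])
for s in 'lr':
  for th in (0,.08,.15,.25): q=bead(ci,s,th,0); print(s,th,q[:,0].min().round(1),q[:,0].max().round(1),q[:,1].mean().round(0))
for y in (110,-110): print(projw(ci,t2w([[0,y,118],[0,y,100],[0,y*119/110,105]])).round(1).tolist())
c=[r for r in range(55,100) if o[r,300]];c2=[r for r in range(55,100) if b[r,300]];print('far',c[0],c[-1],c2[0])
for th in (0,.08,.15,.25): print('f',th,bead(ci,'f',th,-20)[:,1].min().round(1))
print(projw(ci,t2w([[80,-20,118],[89,-20,105]])).round(1).tolist())
g=(H[...,0]>50)&(H[...,0]<75)&(H[...,1]>150); m=np.argwhere(g[140:230,230:310])+[140,230]; print('green centre',m.mean(0)[::-1],m.min(0),m.max(0)); print(projw(ci,t2w([[0,34,146],[0,34,146]])))
cv2.imwrite('pics/w13z.png',cv2.resize(im[60:270,140:440],None,fx=2.6,fy=2.6,interpolation=cv2.INTER_CUBIC))
"
```

```text
130 L [161] [162] lid 165 417 R [] []
140 L [162] [163] lid 165 416 R [418] [420]
150 L [163] [163] lid 166 414 R [417] [419]
160 L [163] [164] lid 167 413 R [416] [417]
170 L [164] [165] lid 167 412 R [414] [416]
180 L [165] [166] lid 168 410 R [413] [414]
190 L [166] [166] lid 169 408 R [411] [412]
200 L [167] [167] lid 170 406 R [409] [410]
210 L [163] [168] lid 171 404 R [407] [409]
l 0 167.8 175.3 168.0
l 0.08 164.2 171.7 168.0
l 0.15 161.1 168.5 168.0
l 0.25 156.5 164.0 169.0
r 0 386.9 393.8 169.0
r 0.08 390.0 396.9 169.0
r 0.15 392.9 399.7 170.0
r 0.25 397.0 403.8 170.0
[[163.0, 186.8], [168.5, 180.4], [157.6, 182.1]]
[[409.6, 187.0], [401.0, 181.0], [411.1, 182.6]]
far 70 80 83
f 0 77.2
f 0.08 73.3
f 0.15 70.0
f 0.25 65.3
[[321.2, 90.2], [317.9, 79.3]]
green centre [269.15470297 187.66336634] [163 244] [213 296]
[[252.10564198 199.1289488 ]
 [252.10564198 199.1289488 ]]
```

View pics/w13z.png

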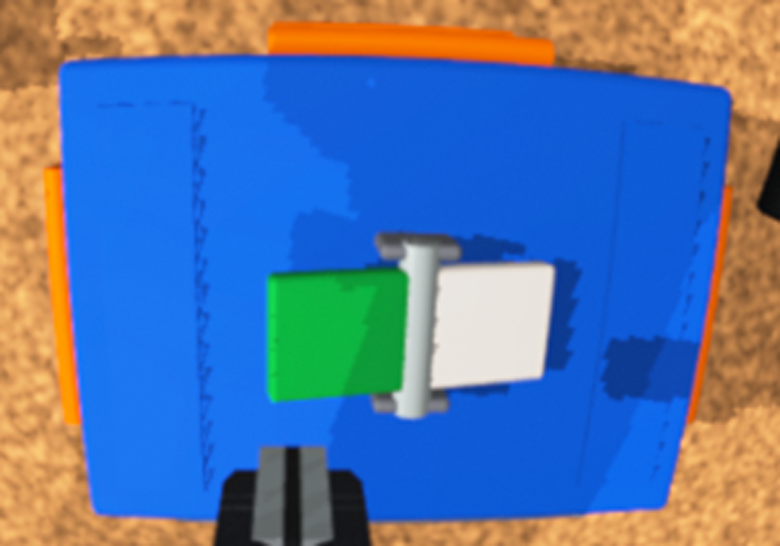

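The left and right flaps show only their barrels (the bead is hidden under the edge), and the far bead fits 0. The left reading is coarse and the step order matters, so I'll look at it from outside before touching the rocker.

Call:
{"op": "drive_tool", "data": {
  "steps": [
    [[0,-35,0],0],
    [[0,-38,0],0],
    [[0,-38,0],0],
    [[0,-35,0],0],
    [[0,0,0],0]
  ]
}}

```text
time: 15.47
tool_pos: [0.4919, 0.1867, 0.1795]
tcp_rot: [-3.09, -0.551, 0.001]
wrist_force: [-0.1, 0.6, 0.4]
width: 0.0
```

```bash
python3 -c "
from h import *
from workcell import bot
show(bot)
ci=bot.camera_info('wrist')
for th in (0,.08,.15,.25): q=bead(ci,'l',th,20); print(th,q[:,0].max().round(1),q[:,0].min().round(1),q[:,1].mean().round(0))
print('lid,barrel',projw(ci,t2w([[20,110,118],[20,119,105]])).round(1).tolist())
im=bot.read_camera('wrist'); cv2.imwrite('pics/w14.png',cv2.resize(im[60:260,200:400,::-1],None,fx=3,fy=3,interpolation=cv2.INTER_NEAREST))
im=im[:,:,::-1];H=cv2.cvtColor(np.ascontiguousarray(im),cv2.COLOR_BGR2HSV).astype(int)
o=(H[...,0]>=2)&(H[...,0]<17)&(H[...,1]>205)&(H[...,2]>120); b=(H[...,0]>105)&(H[...,0]<130)&(H[...,1]>150)
for r in range(110,220,10):
  print(r,np.flatnonzero(o[r,220:400])[[0,-1]]+220 if o[r,220:400].any() else '',np.flatnonzero(b[r,220:450])[:1]+220)
"
```

```text
t 15.47 tub [  0.  185.6 179.5] yawx deg 20.21 F [-0.1  0.6  0.4] w 0.0
0 320.9 313.2 153.0
0.08 317.4 309.7 153.0
0.15 314.4 306.7 153.0
0.25 310.3 302.5 153.0
lid,barrel [[341.6, 168.9], [327.8, 164.8]]
110  [345]
120  [344]
130 [317 330] [343]
140 [316 341] [344]
150 [315 340] [343]
160 [315 340] [342]
170 [314 339] [341]
180 [313 338] [340]
190 [312 337] [339]
200 [312 335] [338]
210 [317 334] [337]
```

View pics/w14.png

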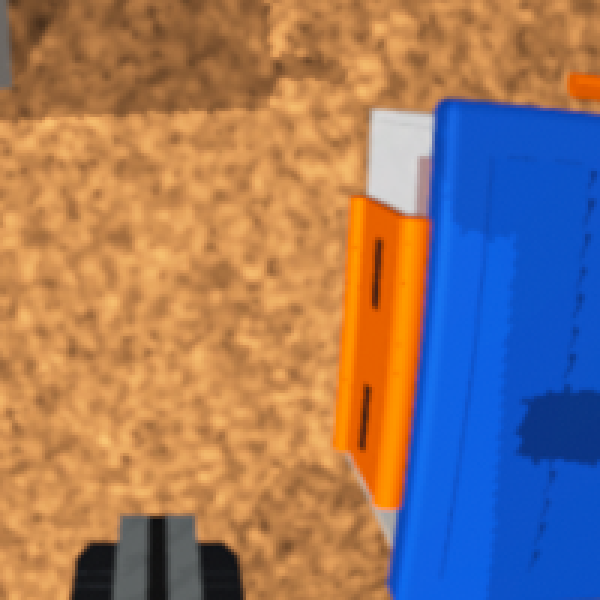

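The left bead's outer edge at column 315 matches the prediction for 0 rad (313), so all three flaps are flat. Now the rocker.

Call:
{"op": "drive_tool", "data": {
  "steps": [
    [[3,35,0],0],
    [[0,39,0],0],
    [[0,39,0],0],
    [[0,38,0],0],
    [[0,0,0],0]
  ]
}}

```text
time: 15.93
tool_pos: [0.5504, 0.0338, 0.1797]
tcp_rot: [3.091, 0.536, 0.002]
wrist_force: [-1.3, -0.3, -0.2]
width: -0.001
```

Call:
{"op": "drive_tool", "data": {
  "steps": [
    [[0,0,15],0],
    [[0,0,12],0],
    [[0,0,6],0],
    [[0,0,5],0],
    [[0,0,5],0],
    [[0,0,4],0]
  ]
}}

```text
time: 16.43
tool_pos: [0.5472, 0.0412, 0.1322]
tcp_rot: [-3.094, -0.546, 0.001]
wrist_force: [-0.6, 0.3, 1.0]
width: 0.001
```

```bash
python3 -c "
from h import *
from workcell import bot
show(bot)
im=bot.read_camera('wrist'); cv2.imwrite('pics/w15.png',im[:,:,::-1])"
```

```text
t 16.43 tub [  2.3  29.9 132.2] yawx deg 20.03 F [-0.6  0.3  1. ] w 0.0
```

View pics/w15.png

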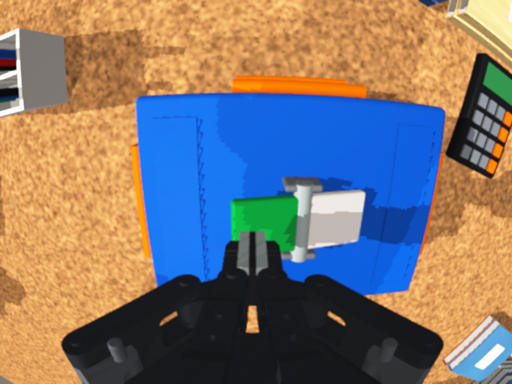

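The tips are on the green end at (252,237) and the rocker is tipping. I'll press a little further, then retreat upward.

Call:
{"op": "drive_tool", "data": {
  "steps": [
    [[0,-1,2],0],
    [[0,-1,2],0],
    [[0,0,2],0],
    [[0,0,0],0],
    [[0,0,0],0]
  ]
}}

```text
time: 16.9
tool_pos: [0.5467, 0.0427, 0.1269]
tcp_rot: [3.094, 0.545, 0.0]
wrist_force: [0.6, 0.2, -0.5]
width: 0.001
```

Call:
{"op": "drive_tool", "data": {
  "steps": [
    [[0,0,-15],0],
    [[0,0,-25],0],
    [[-20,0,-30],0],
    [[-35,0,-30],0],
    [[-30,0,0],0],
    [[0,0,0],0]
  ]
}}

```text
time: 17.4
tool_pos: [0.4674, 0.0136, 0.2263]
tcp_rot: [3.093, 0.544, 0.003]
wrist_force: [-0.6, 0.1, -1.6]
width: -0.003
```

```bash
python3 -c "
from h import *
from workcell import bot
show(bot)
im=bot.read_camera('scene'); a=cv2.resize(im[150:270,190:350,::-1],(533,400))
im=bot.read_camera('wrist'); cv2.imwrite('pics/w16.png',im[:,:,::-1]); cv2.imwrite('pics/s16.png',a)"
```

```text
t 17.4 tub [-82.   31.2 226.3] yawx deg 19.94 F [-0.6  0.1 -1.6] w -0.0
```

View pics/s16.png

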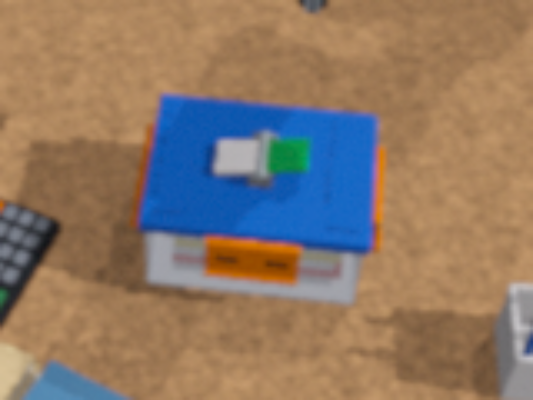

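View pics/w16.png

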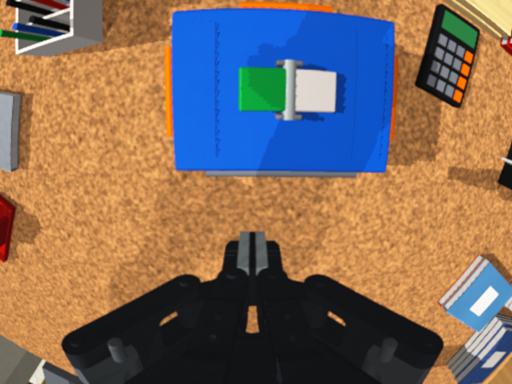

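```bash
python3 -c "
from h import *
from workcell import bot
im=bot.read_camera('scene')[:,:,::-1]; cv2.imwrite('pics/scene17.png',im)
o=cv2.imread('pics/scene0.png')
f=lambda x:cv2.resize(x[180:215,240:300],None,fx=9,fy=9,interpolation=cv2.INTER_CUBIC)
cv2.imwrite('pics/s17.png',np.vstack([f(o),f(np.ascontiguousarray(im))])[:600])
w=cv2.imread('pics/w16.png'); cv2.imwrite('pics/w17.png',cv2.resize(w[40:140,210:370],None,fx=4,fy=4,interpolation=cv2.INTER_CUBIC))
ci=bot.camera_info('scene')
for nm,a in(('unlocked',.22),('locked',-.22)):
  # rocker upper-face end points
  pts=[[sx*19,sy*45*np.cos(a)-4*np.sin(a),134+sy*45*np.sin(a)+4*np.cos(a)] for sy in(1,-1) for sx in(1,-1)]
  print(nm,'scene',proj(ci,t2w(pts)).round(1).tolist())
  print(nm,'wrist',projw(bot.camera_info('wrist'),t2w(pts)).round(1).tolist())
"
```

```text
unlocked scene [[282.7, 199.5], [283.5, 190.0], [254.8, 200.5], [256.0, 191.1]]
unlocked wrist [[236.9, 71.6], [237.1, 116.9], [335.3, 75.9], [334.0, 116.8]]
locked scene [[282.8, 203.2], [283.5, 193.7], [255.5, 196.8], [256.7, 187.4]]
locked wrist [[236.0, 73.0], [236.2, 115.0], [339.6, 74.8], [338.1, 118.9]]
```

View pics/s17.png

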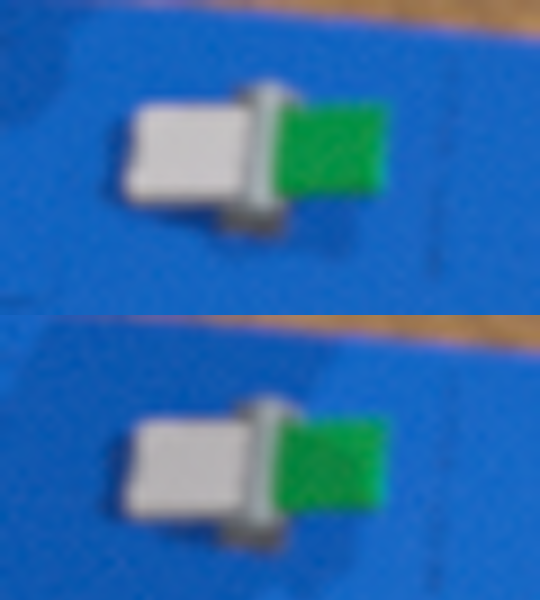

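View pics/w17.png

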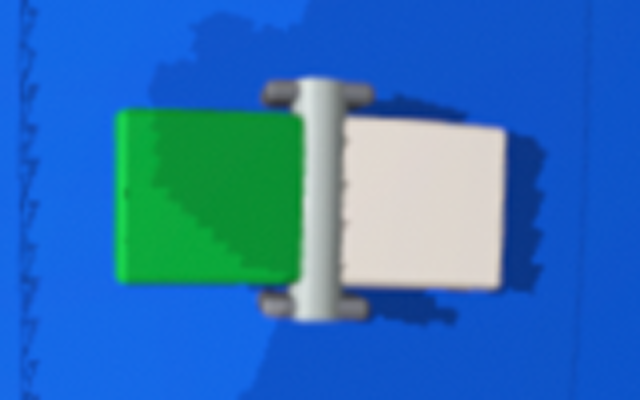

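The rocker is unchanged and still unlocked: the white end's outer edge measures 40.5 px, against 40.9 predicted unlocked and 44 locked. The press didn't go deep enough; no real force was felt at z = 127. I'll go back and press further, watching the force.

Call:
{"op": "drive_tool", "data": {
  "steps": [
    [[35,-2,20],0],
    [[35,-2,20],0],
    [[14,0,20],0],
    [[0,0,20],0],
    [[0,0,15],0],
    [[0,0,3],0],
    [[0,0,0],0]
  ]
}}

```text
time: 18.13
tool_pos: [0.5464, 0.0475, 0.1233]
tcp_rot: [-3.093, -0.546, 0.008]
wrist_force: [-0.3, 0.4, 0.2]
width: -0.002
```

```bash
python3 -c "
from h import *
from workcell import bot
show(bot)
im=bot.read_camera('scene')[:,:,::-1]; cv2.imwrite('pics/s18.png',cv2.resize(im[150:240,220:340],None,fx=5,fy=5,interpolation=cv2.INTER_CUBIC))
im=bot.read_camera('wrist')[:,:,::-1]; cv2.imwrite('pics/w18.png',cv2.resize(im[150:290,180:400],None,fx=3,fy=3,interpolation=cv2.INTER_CUBIC))"
```

```text
t 18.13 tub [  3.8  36.1 123.3] yawx deg 20.0 F [-0.3  0.4  0.2] w -0.0
```

View pics/s18.png

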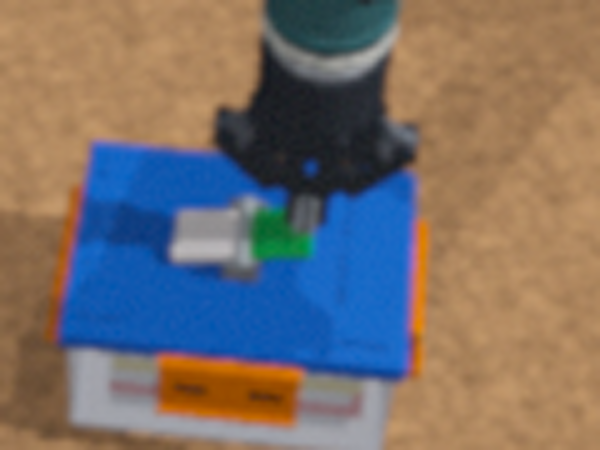

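View pics/w18.png

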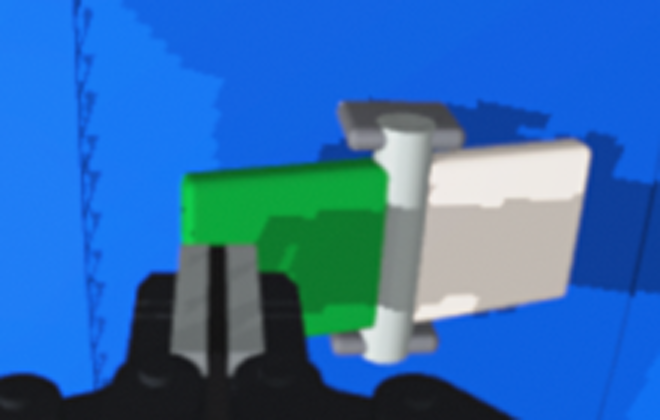

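Call:
{"op": "drive_tool", "data": {
  "steps": [
    [[0,0,2],0],
    [[0,0,2],0],
    [[0,0,0],0]
  ]
}}

```text
time: 18.48
tool_pos: [0.5479, 0.0472, 0.1226]
tcp_rot: [3.094, 0.545, 0.002]
wrist_force: [0.4, 0.9, -1.0]
width: -0.004
```

```bash
python3 -c "
from h import *
from workcell import bot
show(bot)
ci=bot.camera_info('wrist')
for nm,a in(('unlocked',.22),('locked',-.22)):
  pts=[[sx*19,sy*45*np.cos(a)-4*np.sin(a),134+sy*45*np.sin(a)+4*np.cos(a)] for sy in(1,-1) for sx in(1,-1)]
  print(nm,'wrist',projw(ci,t2w(pts)).round(1).tolist())
im=bot.read_camera('wrist')[:,:,::-1]; cv2.imwrite('pics/w19.png',cv2.resize(im[150:290,180:400],None,fx=3,fy=3,interpolation=cv2.INTER_CUBIC))"
```

```text
t 18.48 tub [  5.1  35.3 122.6] yawx deg 19.97 F [ 0.4  0.9 -1. ] w -0.0
unlocked wrist [[236.5, 219.8], [237.9, 276.5], [375.3, 205.2], [366.4, 255.8]]
locked wrist [[235.2, 206.1], [236.4, 259.2], [384.8, 217.8], [373.7, 271.7]]
```

View pics/w19.png

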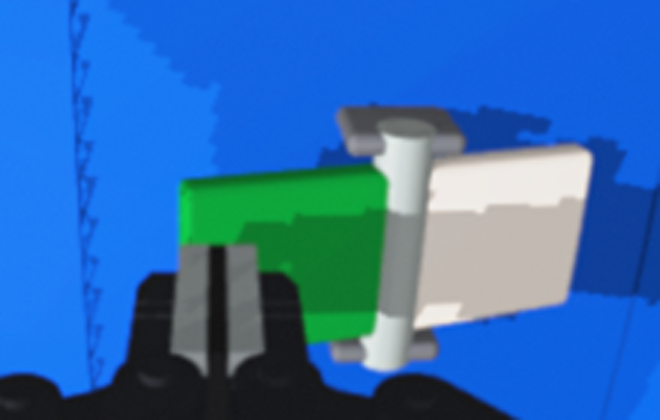

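```bash
python3 -c "
from h import *
from workcell import bot
ci=bot.camera_info('wrist'); s=bot.read_state(); print(s['width'],s['tool_pos'])
u=np.array([252.,232.]); d=u-[ci['cx'],ci['cy']]; r=np.hypot(*d); th=r/ci['fx']
v=R.from_rotvec(ci['attitude']).apply([np.sin(th)*d[0]/r,np.sin(th)*d[1]/r,np.cos(th)])
for z in (.12,.13,.14,.15,.16): print(z,w2t(ci['position']+v*((z-ci['position'][2])/v[2])).round(1))
# pivot check
print('pivot ends',projw(ci,t2w([[25,0,134],[-25,0,134]])).round(1).tolist(),'lid corners',projw(ci,t2w([[80,110,118],[80,-110,118]])).round(1).tolist())
im=bot.read_camera('wrist')[:,:,::-1]; cv2.imwrite('pics/w20.png',im)
im=bot.read_camera('scene')[:,:,::-1]; cv2.imwrite('pics/s20.png',cv2.resize(im[170:225,240:320],None,fx=9,fy=9,interpolation=cv2.INTER_CUBIC))
ci=bot.camera_info('scene')
print('scene tip pred',proj(ci,s['tool_pos']),proj(ci,s['tool_pos']+[0,0,.015]),proj(ci,s['tool_pos']+[0,0,.03]))
"
```

```text
-0.0007557262658373139 [0.54780116 0.04717016 0.12257469]
0.12 [[ -2.9  34.6 120. ]]
0.13 [[  2.3  34.6 130. ]]
0.14 [[  7.5  34.6 140. ]]
0.15 [[ 12.6  34.6 150. ]]
0.16 [[ 17.8  34.6 160. ]]
pivot ends [[310.9, 200.2], [304.5, 270.8]] lid corners [[130.8, 107.2], [458.1, 116.6]]
scene tip pred [[280.01009192 200.37124109]] [[280.34198708 197.5998783 ]] [[280.68031941 194.77476436]]
```

View pics/s20.png

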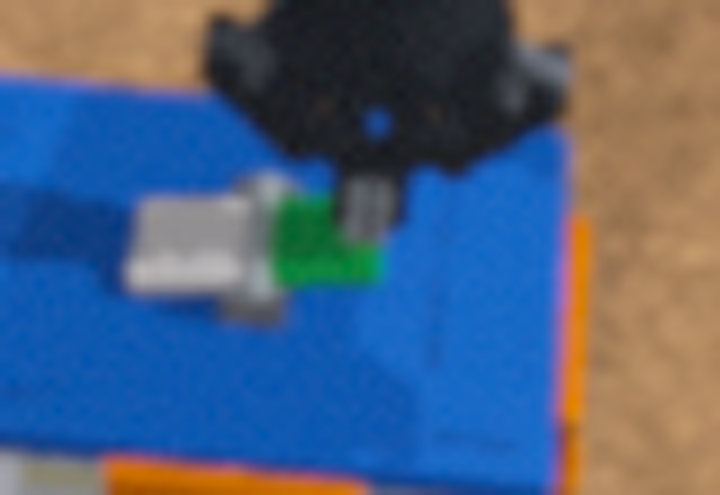

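View pics/w20.png

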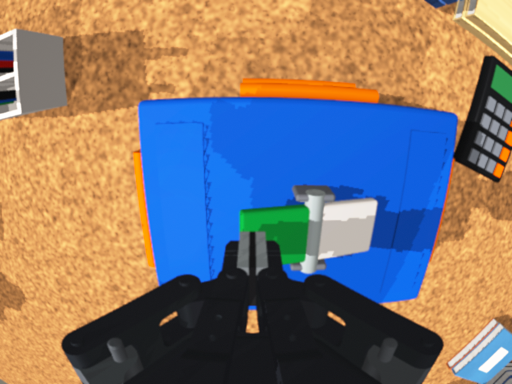

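The images put the fingertips some 15–25 mm higher than the TCP reading, in the scene view and by their shadow on the green end, so they are only just reaching the rocker. I'll keep descending in small steps.

Call:
{"op": "drive_tool", "data": {
  "steps": [
    [[0,0,3],0],
    [[0,0,3],0],
    [[0,0,0],0]
  ]
}}

```text
time: 18.88
tool_pos: [0.5473, 0.0473, 0.1154]
tcp_rot: [-3.094, -0.545, 0.001]
wrist_force: [0.1, -0.1, 0.3]
width: -0.001
```

```bash
python3 -c "
from h import *
from workcell import bot
show(bot)
im=bot.read_camera('wrist')[:,:,::-1]; cv2.imwrite('pics/w21.png',cv2.resize(im[150:290,180:400],None,fx=3,fy=3,interpolation=cv2.INTER_CUBIC))"
```

```text
t 18.88 tub [  4.5  35.6 115.4] yawx deg 19.98 F [ 0.1 -0.1  0.3] w -0.0
```

View pics/w21.png

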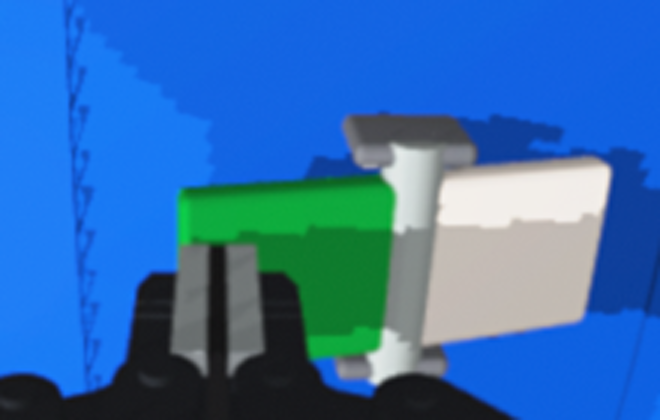

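Call:
{"op": "drive_tool", "data": {
  "steps": [
    [[0,0,3],0],
    [[0,0,3],0],
    [[0,0,0],0]
  ]
}}

```text
time: 19.18
tool_pos: [0.5469, 0.0472, 0.109]
tcp_rot: [-3.094, -0.545, 0.002]
wrist_force: [-0.2, 0.3, -0.1]
width: 0.004
```

Call:
{"op": "drive_tool", "data": {
  "steps": [
    [[0,0,3],0],
    [[0,0,2],0],
    [[0,0,0],0]
  ]
}}

```text
time: 19.43
tool_pos: [0.5469, 0.0472, 0.1041]
tcp_rot: [-3.094, -0.545, 0.002]
wrist_force: [-0.3, -0.6, 0.1]
width: 0.001
```

```bash
python3 -c "
from h import *
from workcell import bot
show(bot)
im=bot.read_camera('wrist')[:,:,::-1]; cv2.imwrite('pics/w22.png',cv2.resize(im[150:290,180:400],None,fx=3,fy=3,interpolation=cv2.INTER_CUBIC))"
```

```text
t 19.43 tub [  4.1  35.6 104.1] yawx deg 19.98 F [-0.3 -0.6  0.1] w 0.0
```

View pics/w22.png

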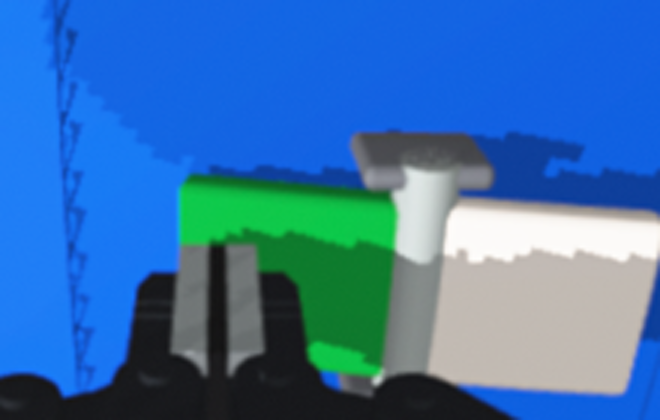

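It has snapped: the green edge at (182,180) and white edge at (655,212) now slope the other way. Retreating to verify.

Call:
{"op": "drive_tool", "data": {
  "steps": [
    [[0,0,-15],0],
    [[0,0,-30],0],
    [[-10,0,-35],0],
    [[-35,0,-35],0],
    [[-38,0,-5],0],
    [[-5,0,0],0],
    [[0,0,0],0]
  ]
}}

```text
time: 20.07
tool_pos: [0.469, 0.0186, 0.2203]
tcp_rot: [3.094, 0.543, 0.003]
wrist_force: [0.6, 0.1, 0.1]
width: -0.0
```

```bash
python3 -c "
from h import *
from workcell import bot
show(bot)
ci=bot.camera_info('wrist')
for nm,a in(('unlocked',.22),('locked',-.22)):
  pts=[[sx*19,sy*45*np.cos(a)-4*np.sin(a),134+sy*45*np.sin(a)+4*np.cos(a)] for sy in(1,-1) for sx in(1,-1)]
  print(nm,'wrist',projw(ci,t2w(pts)).round(1).tolist())
im=bot.read_camera('scene')[:,:,::-1]; cv2.imwrite('pics/s23.png',cv2.resize(im[150:270,190:350],None,fx=4,fy=4,interpolation=cv2.INTER_CUBIC))
w=bot.read_camera('wrist')[:,:,::-1]; cv2.imwrite('pics/w23f.png',w); cv2.imwrite('pics/w23.png',cv2.resize(w[0:140,150:430],None,fx=2.8,fy=2.8,interpolation=cv2.INTER_CUBIC))
t=bot.read_camera('top')[:,:,::-1]; cv2.imwrite('pics/t23.png',t)
"
```

```text
t 20.07 tub [-78.9  35.3 220.3] yawx deg 19.92 F [0.6 0.1 0.1] w -0.0
unlocked wrist [[241.5, 71.6], [241.6, 117.6], [340.6, 76.3], [339.1, 117.6]]
locked wrist [[240.2, 73.0], [240.4, 115.6], [345.3, 75.3], [343.6, 119.8]]
```

View pics/s23.png

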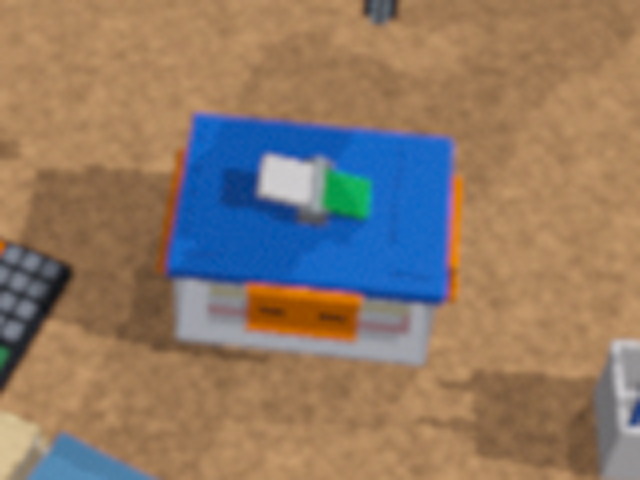

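View pics/w23.png

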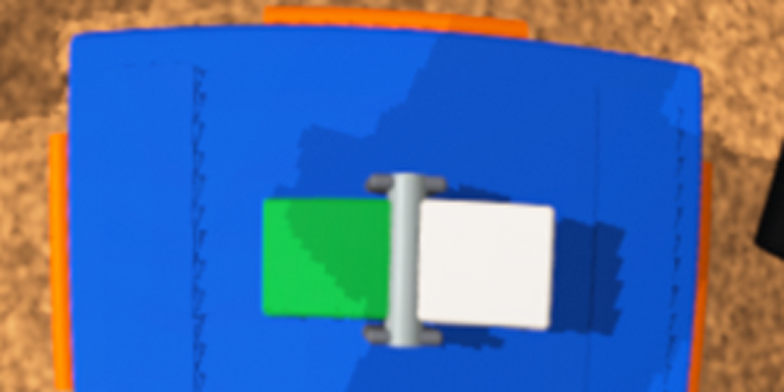

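View pics/t23.png

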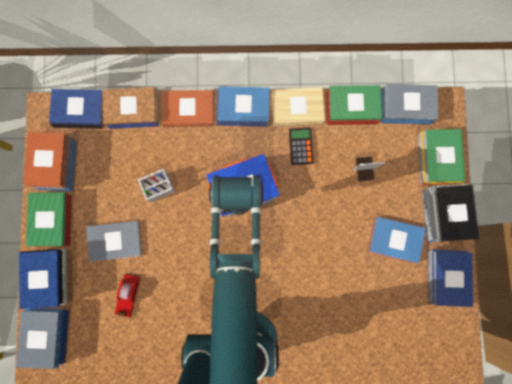

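The rocker is locked: in the scene view the white end is raised with a shadow at (240,188), and the green end at (347,195) is down. All three flaps hug the sides, and the bystanders sit where they were in the first top view. Handing in.

```bash
python3 -c "
from workcell import bot
print(bot.finish_job())"
```

```text
the job is handed in; nothing more can be done
None
```

I folded all three flaps flat and then snapped the rocker over to locked, handing the job in at about 20 s of the 48 s allowed. `finish_job` reports no verdict.

**Last checks**
- **Flaps:** measured from the images, right is about 0.05 rad, and left and far are about 0 rad. The limit is 0.15.
- **Rocker:** the last scene and wrist views show the green end down and the white end raised. I checked this from the images only, since the joint value can't be read.
- **Other things on the table:** the pen box, calculator, card and loose books look unmoved between the first and last top views.
- **Robot:** the gripper is clear of everything, and the wrist force reads near zero. Flap pushes reached about 24 N at the wrist at most.

**What failed or disagreed**
- **First push on the right flap:** it stalled at about 0.5 rad because the wide finger backs met the lid edge. I turned the tool 90° and the second push closed it.
- **First rocker press:** it did nothing. The images showed the fingertips some 15–25 mm higher than the reported tool height, so I pressed again by image until the rocker tipped.
- **Tub position:** my estimate was off by about 2–3 mm, judging by where the pushes stopped.

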